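# Close up the oyster sorting tray

### The job

One oyster is still lying in the open gateway of the sorting tray: pick it up and put it back well inside the tray with the others. Then lift the latch bar by its red grip, swing the gate shut so the bar passes over its keeper, and let the bar drop fully into the keeper's notch so that it holds the gate shut. Feel for the notch, do not force or bang the bar against the keeper, and leave the knife, brush and mug where they are.

Things in the scene. Friction and masses are not known exactly. Their poses are not given: they have to be found in the camera images.
- tray: Aluminium sorting tray, bolted down. Origin: on the table, middle of the gateway, in the plane of the posts' outer faces. z up, +y out of the gateway, -y into the tray, +x from hinge post to latch post. Floor top at z=12 mm, y=-334 (back wall) to +45 mm (lip). Side walls 104 mm high, inner faces x=-130 and +130 mm. Posts 36 x 36 mm, 128 mm high, centred x=-152 and +152, y=-18 mm.
- notch_nominal (a point): Fixed point of the tray: tray x=160, y=32 mm, height 98 mm. The middle of the notch's mouth would be here if the brass keeper were set at nominal. But the keeper is bolted through slots and was set by hand: all of it sits anywhere up to 10 mm farther in (-y) or out (+y). This is not measured: find it by touch or eye. It is tight and does not slide.
- keeper_side (a point): Fixed point on the latch post's outer side, tray x=170, y=-18, height 85 mm, where the keeper is bolted. The keeper spans tray x=145 to 174 mm, its flat top at z=98 mm. From the tray outward it is: a land 22 mm wide, a notch 12 mm wide for the 8 mm thick bar, a square horn 15 mm wide. Notch floor at z=79 mm. A bar lowered on land or horn stays up on it.
- gate (a joint): Gate angle, rad. White panel 282 x 12 x 100 mm, z=16 to 116 mm. 0: shut against the posts, the latch bar's middle plane then at tray y=+20 mm; grows as it swings outward (counter-clockwise from above), at most 1.5. Stiff hinge: the gate stays where it is left and takes 1 to 2 N at the red grip to swing. With the bar in the notch it stands at 0 to 0.085, as the keeper is set.
- gate_hinge (a point): Point on the gate's vertical hinge axis, at tray x=-150, y=+12 mm, 148 mm above the table.
- latch_bar (a joint): Angle of the latch bar on the gate, rad: 0 level (its lowest, resting in its guide), up to 0.15 nose raised. Flat steel bar 8 mm thick, 25 mm high, on the gate's outer face, underside at z=82 mm when level. It pivots 50 mm from the hinge axis; falls by itself, about 0.4 kg. Its nose clears the keeper above 0.07 rad (red grip lifted 10 mm); 0.15 rad lifts the grip 21 mm.
- latch_grip (a point): Centre of the red grip standing on the latch bar: upright cylinder, 22 mm in diameter, 44 mm tall (z=126 to 170 mm, bar level); around it nothing is above the gate's 116 mm. It is 195 mm along the gate from the hinge axis, 8 mm outward of it; from the bar's pivot 145 mm along and 53.5 mm up, so as the bar is raised it leans towards the hinge with it. Grip from above, fingers in any direction.
- latch_nose: Last 54 mm of the latch bar, the part that goes over the keeper. Origin at its centre: 289 mm along the gate from the hinge axis, 239 mm from the bar's pivot. x along the bar away from the hinge, y outward, z up.
- oyster: The oyster in the gateway: grey-brown teardrop shell, about 71 x 50 x 27 mm, 90 g, lying flat. Origin at its underside; x points along it to the narrow end (x=-35 to +36 mm). The wide end is round, 50 mm across, centred at x=-10 mm, y=0, its rim upright from 10 to 19 mm above the underside: grip it there across y.
- oyster_knife: Oyster knife with wooden handle, 160 mm long, on the cutting board at the left. Leave it alone.
- scrub_brush: Scrubbing brush with wooden handle, 220 mm long, on the table. Leave it alone.
- mug: Blue ceramic mug, 84 mm across, 95 mm high. Leave it alone.

How it is judged:
On the way, in this order (a step that is already met when the one before it is completed fails the run):
1. the oyster lies inside the tray, let go, while the gate still stands open (y of oyster in the frame of tray between -0.325 and -0.045 m and x of oyster in the frame of tray between -0.125 and 0.125 m and height (world z) of oyster below 0.05 m and contact force between the fingers and oyster below 0.1 N and linear speed of oyster below 0.05 m/s and value of joint gate above 0.4 rad), for 0.2 s.
2. the latch bar is held raised while the gate is nearly shut (value of joint latch_bar above 0.055 rad and value of joint gate below 0.12 rad), for 0.1 s.
At the end, for the whole second after the job is handed in: The gate is shut (joint under 0.087 rad, still), the latch bar is fully down in the keeper's notch (joint under 0.015 rad), and the oyster lies at rest on the tray floor at least 45 mm inside the gateway (y of oyster in the frame of tray between -0.325 and -0.045 m and x of oyster in the frame of tray between -0.125 and 0.125 m and height (world z) of oyster below 0.05 m and value of joint gate below 0.087 rad and value of joint latch_bar below 0.015 rad and velocity of joint gate between -0.05 and 0.05 rad/s and linear speed of oyster below 0.02 m/s); the robot touches nothing.
It fails at once if the nose of the latch bar is forced or banged against the keeper (over 25 N) (contact force between latch_nose and tray above 25 N).
It fails at once if the knife, the brush or the mug is moved by more than 30 mm (distance of any of oyster_knife, scrub_brush, mug from where it was at the start of the episode above 0.03 m).
It also fails if it takes over 61 s, if anything falls off the work surface, if the arm or the gripper's body presses on something with over 40 N, if the wrist force passes 120 N, or if a joint passes its speed limit or range.

### The arm

A 6-joint arm with a two-finger parallel gripper is mounted at the origin on the work surface. World frame = base frame: x ahead of the robot, y to its left, z up, the work surface at z = 0. Lengths are in m, angles in rad, forces in N, time in s.
With the tool pointing down it reaches from about 0.35 to 0.975 m from the base axis. Payload 17.4 kg.
Tool frame: the origin (TCP) lies at the very end of the fingers, on their centre line; the grasp point (between the pads) lies 19 mm behind it; z points along the fingers, y is the line along which they close (so a half turn about z gives the same grasp; the last joint's range is limited). The gripper opens to 85 mm and grips with 20 to 120 N. Pads are 22 mm wide; open, the fingers measure 114 mm over their backs; the gripper's body (76 mm by 85 mm) begins 54 mm behind the grasp point. The pads swing forward as they close: fully open they stand 13 mm farther back than shut.
Start: joints at [-0.038, 0.116, 1.442, -0, 1.584, -0.038], TCP at [0.675, -0, 0.231] pointing down, gripper open.
Joint ranges: [-2.83, 2.83], [-0.83, 2.19], [0.07, 2.5], [-1.14, 4.28], [0.01, 3], [-2.97, 2.97]. Speed limits (rad/s): [1.89, 1.89, 2.22, 3.14, 3.14, 3.14].

### API

Orientations are given as [roll, pitch, yaw] about the fixed x, y, z axes, in that order (R = Rz(yaw) Ry(pitch) Rx(roll)).
In Python, from workcell import arm, job, grab_frame, get_calibration, get_obs gives the robot as it stands (arm), with the cameras as plain functions, the readings as plain functions and the job (job).
- The arm moves only by the tool shift_gripper, called after "Request:" by a JSON object that holds its "api" and its "payload". Schema: {"type":"object","properties":{"rows":{"type":"array","items":{"type":"number"},"minItems":6,"maxItems":72},"finger_gap":{"type":"number"},"clamp_n":{"type":"number"},"only":{"type":"string"},"quiet":{"type":"boolean"},"lines":{"type":"string"}},"required":["rows"],"additionalProperties":false}. rows is one flat list of numbers that holds 1 to 12 rows one after another, with no inner brackets; each row has 6 numbers: dx, dy, dz in normalised numbers (1 is 400 mm), then a rotation vector rx, ry, rz in a scale on which 1.0 is 2 rad; each row is the pose to reach, as a shift and turn from the pose commanded when the call began, along the tool's axes at that moment; what a row does not reach only later rows make up. A row lasts 1/12 s, in which the tool goes at most 0.0417 m and 0.125 rad, less where a joint would pass 70% of its speed; a pose out of reach is approached as far as the arm can. finger_gap is the finger opening in m, set as the call begins (left out keeps the last). The fingers move at their own pace and stop on an object; clamp_n is the grip in N (left out, the last holds). Time passes only in rows, so rows that do not move let the fingers close. The tool returns the time, the measured TCP pose, the force, the opening and the grip force at its end. only (a regular expression) keeps the lines of the reply that match it, lines (a string "A,B") keeps lines A to B, and quiet returns only ok. Shift and turn numbers lie between -1 and 1, and a call with a number outside is refused. Input that does not fit is refused with a message, and nothing moves.
- get_obs(): the state, without advancing time (a new reading comes with each control period).
- grab_frame(name): name is "scene" or "side" or "wrist"; returns (picture, depth): 480x640x3 uint8, blue, green, red; 480x640 float32, m along the optical axis (not along the pixel's ray), 0 where there is no reading.
- get_calibration(name): a dict with "fov_y" (degrees; the focal length in pixels is half the picture's height over the tangent of half this angle, whatever the lens; pixels are square), "cx", "cy" (the principal point, pixels), "rvec" (rotation vector, rad) and "tvec" (3), from world to camera coordinates, as OpenCV has them; the wrist camera has in their place "T_tool_cam" (4x4, takes a point from camera to tool coordinates, whose origin is the TCP and whose axes are the flange's). Camera axes: x right, y down, z forward; pixel columns grow to the right and rows downward; lengths in m; the calibration is good to about 2 mm. The wrist camera is an equidistant fisheye: a pixel r from the principal point sees the ray r / f radians off the axis. A picture is of the moment at which its call begins: read the wrist's pose just before it. get_calibration takes no time and is no camera call.
- job.job_done(): hands the job in; it is judged then, once.
The state is a dict: "time": time; "joint_pos": joint angles; "dq": joint speeds; "tau": joint torques, N m; "tcp_pos": TCP position; "eef_rot": TCP orientation; "contact_force": force on the tool from outside, world axes, zero at the start; "moment": the same for the moment, N m; "finger_gap": finger opening in m; "gripper_force": force on a finger pad.
Only numpy, scipy, OpenCV 4.12 (cv2) and the standard library are available. Lean on these libraries where they do the work, as an engineer would, in place of code of your own. Each camera call takes 0.05 s, during which the arm holds its last target. There are 200 camera calls.

## Working session

There is one attempt and no reset: what is moved stays moved. The work goes in short steps, Python scripts to look and compute and a tool call to move; the robot and the scene stay as the last step left them, time stands still between calls to the robot, and variables do not carry over. Pictures are saved under pics/ and viewed, at most 10 in all, crops included, and the job is handed in when it is done.

```bash
ls; mkdir -p pics; cat > h.py <<'E'
import numpy as np, cv2
from workcell import arm, job, grab_frame, get_calibration, get_obs
from scipy.spatial.transform import Rotation as R
def cloud(name):
    o=get_obs(); im,d=grab_frame(name); c=get_calibration(name)
    f=240/np.tan(np.radians(c["fov_y"])/2)
    u,v=np.meshgrid(np.arange(640),np.arange(480)); x=(u-c["cx"])/f; y=(v-c["cy"])/f
    if name=="wrist":
        r=np.hypot(x,y)+1e-9; k=np.tan(r)/r; x,y=x*k,y*k
        P=np.stack([x*d,y*d,d],-1); T=np.array(c["T_tool_cam"]); P=P@T[:3,:3].T+T[:3,3]
        Rt=R.from_euler("xyz",o["eef_rot"]).as_matrix(); P=P@Rt.T+np.array(o["tcp_pos"])
    else:
        P=np.stack([x*d,y*d,d],-1); M=cv2.Rodrigues(np.array(c["rvec"],float))[0]
        P=(P-np.array(c["tvec"]).ravel())@M
    P[d==0]=np.nan
    return im,P
E
python3 - <<'E'
from h import *
print(get_obs())
for n in("scene","side","wrist"):
    im,P=cloud(n); cv2.imwrite(f"pics/{n}.png",im); np.savez(f"/tmp/{n}",im=im,P=P)
    print(n,get_calibration(n))
E
```

```text
pics
workcell.py
{'time': 0.0, 'joint_pos': array([-3.78042565e-02,  1.16502200e-01,  1.44229393e+00,  4.53360851e-06,
        1.58401585e+00, -3.78097902e-02]), 'dq': array([-0.00042162, -0.00096417,  0.00086862, -0.00045413, -0.00017888,
        0.0014552 ]), 'tau': array([-3.01628024e-03, -7.32023120e+01, -6.32483125e+01, -3.67824050e-04,
        6.55109907e-03, -4.52531231e-05]), 'tcp_pos': array([ 6.74795920e-01, -2.77083227e-06,  2.30533448e-01]), 'eef_rot': array([-3.14037437e+00, -5.06213573e-05,  1.57080189e+00]), 'contact_force': array([-0.21175426,  0.12765211,  0.93997161]), 'moment': array([-0.01944097,  0.00097021, -0.00871097]), 'gripper_force': 0.0, 'finger_gap': 0.08541859069712174}
scene {'fov_y': 42.91544739821354, 'cx': 324.8624942769584, 'cy': 237.44692666839566, 'rvec': array([ 0.96098001,  2.65345158, -0.85496075]), 'tvec': array([ 0.46482854, -0.22657405,  1.95328077])}
side {'fov_y': 53.451860124799985, 'cx': 315.30509209000206, 'cy': 243.1753594341079, 'rvec': array([ 0.36160883, -2.66282439,  1.40452175]), 'tvec': array([0.56886337, 0.19331238, 1.16678226])}
wrist {'fov_y': 65.70646984690485, 'cx': 319.97873144912984, 'cy': 235.69536247370402, 'T_tool_cam': array([[ 8.43907952e-04, -9.62208043e-01, -2.72314101e-01,
         6.91005021e-02],
       [ 9.99999570e-01,  9.17057960e-04, -1.41354990e-04,
         1.65872603e-03],
       [ 3.85740722e-04, -2.72313864e-01,  9.62208403e-01,
        -1.43705764e-01],
       [ 0.00000000e+00,  0.00000000e+00,  0.00000000e+00,
         1.00000000e+00]])}
```

View pics/scene.png

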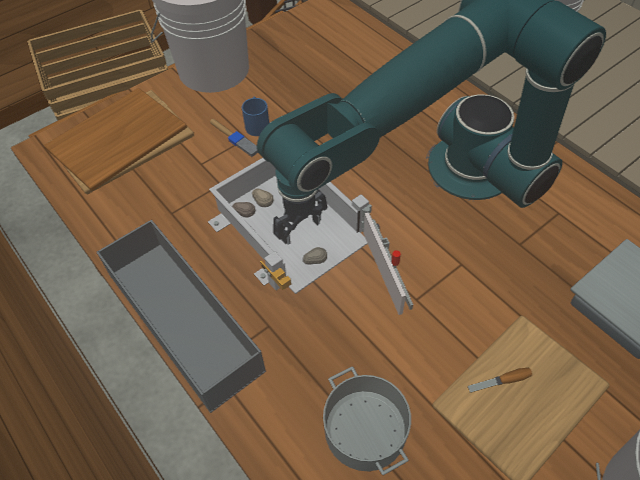

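View pics/side.png

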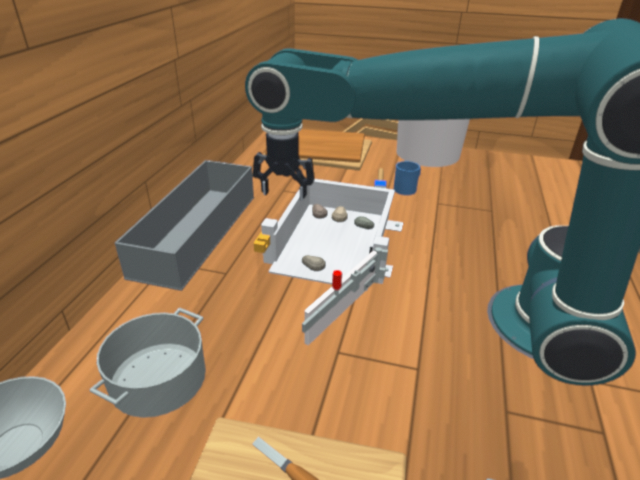

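View pics/wrist.png

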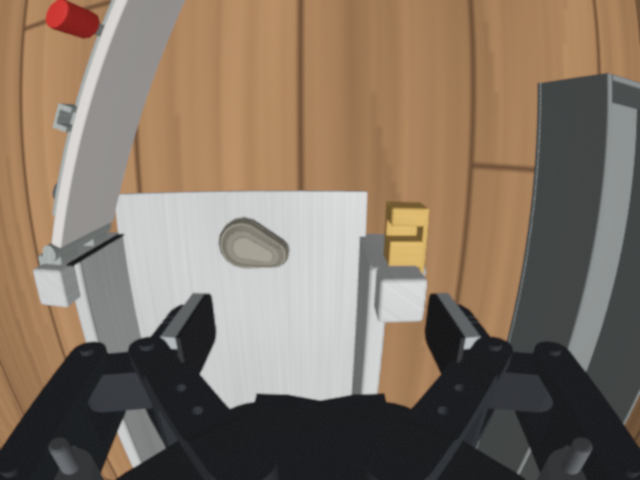

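Scene, side and wrist views agree. In the wrist view the oyster is at (250,245), narrow end right at (288,255). The brass keeper is at (405,235) with its notch near y≈230, the posts at (55,285) and (400,298), and the red grip at (70,20).

```bash
python3 - <<'E'
import numpy as np,cv2
d=np.load("/tmp/wrist.npz"); im,P=d["im"],d["P"]; hsv=cv2.cvtColor(im,cv2.COLOR_BGR2HSV).astype(int)
def box(u0,v0,u1,v1,m):
    k=np.zeros((480,640),bool); k[v0:v1,u0:u1]=1; return k&m&np.isfinite(P[...,2])
z=P[...,2]
def rep(n,k): q=P[k]; print(n,len(q),"min",q.min(0).round(4),"max",q.max(0).round(4),"mean",q.mean(0).round(4))
for n,b in(("latchpost",(370,262,432,328)),("hingepost",(25,255,90,310))):
    k=box(*b,(z>.12)&(z<.135)); rep(n,k); print(cv2.minAreaRect(P[k][:,:2].astype(np.float32)*1000))
k=box(360,190,440,275,(hsv[...,1]>90)&(hsv[...,0]>15)&(hsv[...,0]<30)&(z>.093)&(z<.104)); rep("keeper",k)
q=P[k]; h=np.histogram(q[:,1],bins=np.arange(q[:,1].min(),q[:,1].max()+.002,.002)); print(h[0],h[1][0])
# left-hand band around notch
kz=box(385,200,430,268,z>0); 
for v in range(196,272,3): print(v,P[v,[393,405,414,422]][:,[1,2]].round(4).tolist())
k=box(30,0,110,45,(hsv[...,1]>150)&((hsv[...,0]<8)|(hsv[...,0]>172))); rep("grip",k)
k=box(200,205,305,280,(hsv[...,1]>35)&(z>.015)&(z<.06)); rep("oyster",k)
r=cv2.minAreaRect(P[k][:,:2].astype(np.float32)*1000);print(r, cv2.boxPoints(r))
print("floor",np.nanmedian(z[340:380,250:330]),np.nanmedian(z[60:150,230:280]))
k=box(50,0,200,260,(z>.10)&(z<.125)&(hsv[...,1]<40)); rep("gatetop",k)
np.save("/tmp/gt.npy",P[k])
for n in("scene","side"):
    e=np.load(f"/tmp/{n}.npz"); i2,Q=e["im"],e["P"]; hs=cv2.cvtColor(i2,cv2.COLOR_BGR2HSV).astype(int)
    k=(hs[...,1]>150)&((hs[...,0]<8)|(hs[...,0]>172))&(hs[...,2]>80)&(Q[...,2]>.11)&(Q[...,2]<.2)
    q=Q[k];print(n,"grip",len(q),q.min(0).round(4),q.max(0).round(4),np.median(q,0).round(4))
E
```

```text
latchpost 2177 min [ 0.7192 -0.0688  0.12  ] max [ 0.7554 -0.0325  0.1311] mean [ 0.7364 -0.0486  0.1282]
((737.34130859375, -50.559669494628906), (36.199623107910156, 36.18460464477539), 0.5172366499900818)
hingepost 1294 min [ 0.4152 -0.0668  0.12  ] max [ 0.4534 -0.0203  0.131 ] mean [ 0.4381 -0.0459  0.1274]
((434.152587890625, -43.697227478027344), (38.10157775878906, 46.60212707519531), 0.9537844657897949)
keeper 1819 min [ 0.7301 -0.0388  0.093 ] max [0.761  0.0139 0.1014] mean [ 0.7459 -0.0103  0.0985]
[  6  13  40  82  90  92  88  89  85  96  92  80 152  27  13  14  14  14
  17  78  89  98  89  96 100 102  63] -0.03884832131201823
196 [[0.0059, -0.0002], [0.0064, 0.0016], [0.0064, 0.0008], [0.0067, 0.0013]]
199 [[0.0029, 0.0011], [0.0033, 0.0024], [0.0034, 0.0018], [0.003, -0.0012]]
202 [[0.0141, 0.0783], [0.0133, 0.0733], [0.0135, 0.0738], [0.0001, 0.0005]]
205 [[0.0131, 0.0859], [0.0134, 0.0867], [0.0134, 0.0861], [0.0134, 0.0858]]
208 [[0.013, 0.0976], [nan, nan], [0.0131, 0.097], [0.0134, 0.0979]]
211 [[0.0109, 0.0989], [0.0111, 0.099], [0.011, 0.0983], [0.0112, 0.0988]]
[... 1236 characters left out ...]
2, 0.0988], [-0.0283, 0.0986]]
262 [[-0.0308, 0.0983], [-0.0302, 0.1001], [-0.031, 0.0981], [-0.0307, 0.0992]]
265 [[-0.0331, 0.0989], [-0.033, 0.0996], [-0.0331, 0.0995], [-0.0336, 0.0985]]
268 [[-0.0331, 0.1058], [-0.0334, 0.1052], [-0.0338, 0.1045], [-0.0362, 0.0985]]
271 [[-0.0329, 0.1127], [-0.0335, 0.1113], [-0.0334, 0.1119], [-0.0388, 0.0983]]
grip 1418 min [0.3375 0.1527 0.0005] max [0.5138 0.2558 0.1734] mean [0.5066 0.1615 0.1576]Traceback (most recent call last):
  File "<stdin>", line 15, in <module>
  File "<stdin>", line 6, in rep
    return umr_minimum(a, axis, None, out, keepdims, initial, where)
ValueError: zero-size array to reduction operation minimum which has no identity
```

```bash
python3 - <<'E'
import numpy as np,cv2
d=np.load("/tmp/wrist.npz"); im,P=d["im"],d["P"]; hsv=cv2.cvtColor(im,cv2.COLOR_BGR2HSV).astype(int)
def box(u0,v0,u1,v1,m):
    k=np.zeros((480,640),bool); k[v0:v1,u0:u1]=1; return k&m&np.isfinite(P[...,2])
z=P[...,2]
def rep(n,k): q=P[k]; print(n,len(q),"p1",np.percentile(q,1,0).round(4),"p99",np.percentile(q,99,0).round(4),"med",np.median(q,0).round(4)); return q
q=rep("hp",box(25,255,90,310,(z>.126)&(z<.1305)&(hsv[...,2]>170)))
q=rep("grip",box(30,0,110,45,(hsv[...,1]>150)&(z>.165)&(z<.176)))
print(cv2.minEnclosingCircle(q[:,:2].astype(np.float32)*1000))
q=rep("oyster",box(190,190,320,290,(z>.02)&(z<.06)))
r=cv2.minAreaRect(q[:,:2].astype(np.float32)*1000);print(r)
print(cv2.boxPoints(r).round(1).tolist())
for a in np.arange(0,180,30): pass
c=q[:,:2].mean(0); w,v=np.linalg.eigh(np.cov((q[:,:2]-c).T)); ax=v[:,1]; ay=v[:,0]
s=(q[:,:2]-c)@ax; t=(q[:,:2]-c)@ay; print("c",c,"ax",ax,"s",s.min(),s.max())
for a in np.arange(-.035,.045,.01):
    m=abs(s-a)<.004; print(round(a,3),(t[m].min().round(4),t[m].max().round(4)) if m.any() else None)
print("zmax",q[:,2].max(),"floor",np.nanmedian(z[200:215,150:200]),np.nanmedian(z[100:150,230:280]))
# tray lip edge at floor
k=box(120,185,365,215,(z>.008)&(z<.016)&(hsv[...,1]<40)); q=P[k]
for x0 in np.arange(.46,.7,.04):
    m=abs(q[:,0]-x0)<.01
    if m.any(): print("lip",x0,q[m,1].max())
q=rep("gatetop",box(50,0,200,262,(z>.112)&(z<.12)&(hsv[...,1]<40)))
print(cv2.minAreaRect(q[:,:2].astype(np.float32)*1000))
for n in("scene","side"):
    e=np.load(f"/tmp/{n}.npz"); i2,Q=e["im"],e["P"]; hs=cv2.cvtColor(i2,cv2.COLOR_BGR2HSV).astype(int)
    k=(hs[...,1]>150)&((hs[...,0]<8)|(hs[...,0]>172))&(hs[...,2]>80)&(Q[...,2]>.13)&(Q[...,2]<.17)
    g=Q[k];print(n,"grip",len(g),g.min(0).round(4),g.max(0).round(4),np.median(g,0).round(4))
q=P[box(0,200,640,400,(z>.102)&(z<.107))]; 
for x0 in (.43,.72): 
    m=abs(q[:,0]-x0)<.04; print("wall",m.sum(), [ (yy,q[m&(abs(q[:,1]-yy)<.01),0].min().round(4) ,q[m&(abs(q[:,1]-yy)<.01),0].max().round(4)) for yy in(-.09,-.11,-.13,-.15) if (m&(abs(q[:,1]-yy)<.01)).any()])
E
```

```text
hp 914 p1 [ 0.417  -0.0657  0.1269] p99 [ 0.4514 -0.0325  0.1303] med [ 0.4359 -0.0483  0.1289]
grip 623 p1 [0.4927 0.1537 0.1653] p99 [0.5129 0.1735 0.1727] med [0.5047 0.1626 0.1708]
((502.1310729980469, 163.72593688964844), 11.785326957702637)
oyster 2735 p1 [ 0.5784 -0.0583  0.0236] p99 [ 0.6439 -0.0122  0.0417] med [ 0.6099 -0.0356  0.0381]
((609.0350952148438, -41.42007064819336), (50.0498161315918, 69.6942138671875), 56.15505599975586)
[[566.2000122070312, -42.79999923706055], [624.0, -81.5999984741211], [651.9000244140625, -40.0], [594.0, -1.2000000476837158]]
c [ 0.61053505 -0.03551898] ax [-0.95727484  0.28917967] s -0.03712688103947747 0.034612366686674875
-0.035 (np.float64(-0.0073), np.float64(0.0134))
-0.025 (np.float64(-0.0127), np.float64(0.0176))
-0.015 (np.float64(-0.0157), np.float64(0.0207))
-0.005 (np.float64(-0.019), np.float64(0.0236))
0.005 (np.float64(-0.0217), np.float64(0.0281))
0.015 (np.float64(-0.0209), np.float64(0.0284))
0.025 (np.float64(-0.0182), np.float64(0.0244))
0.035 (np.float64(-0.0095), np.float64(0.0137))
zmax 0.04245824080793861 floor 0.0131
[... 219 characters left out ...]
 0.012632910510084795
gatetop 3750 p1 [ 0.4411 -0.0224  0.1121] p99 [0.5265 0.1826 0.1192] med [0.486  0.0938 0.1168]
((474.40093994140625, 80.91207122802734), (232.50216674804688, 27.618732452392578), 68.13695526123047)
scene grip 75 [0.4898 0.1556 0.1321] [0.5133 0.1769 0.1697] [0.5057 0.1704 0.1552]
side grip 105 [0.4886 0.1681 0.1324] [0.5076 0.1788 0.1698] [0.4966 0.1743 0.1516]
wall 998 [(-0.09, np.float64(0.4414), np.float64(0.4569)), (-0.11, np.float64(0.4408), np.float64(0.4576))]
wall 1770 [(-0.09, np.float64(0.7146), np.float64(0.7304)), (-0.11, np.float64(0.714), np.float64(0.7304)), (-0.13, np.float64(0.7142), np.float64(0.7299)), (-0.15, np.float64(0.7136), np.float64(0.7303))]
```

```bash
python3 - <<'E'
import numpy as np,cv2
from scipy.optimize import least_squares
d=np.load("/tmp/wrist.npz"); P=d["P"]; z=P[...,2]
k=np.zeros(z.shape,bool); k[190:290,190:320]=1; q=P[k&(z>.02)&(z<.06)][:,:2].astype(np.float32)*1000
h=cv2.convexHull(q)[:,0].astype(float)
def model(p):
    a=np.linspace(0,2*np.pi,200); c=np.c_[-10+25*np.cos(a),25*np.sin(a)]
    c=np.r_[c,np.c_[31+5*np.cos(a),5*np.sin(a)]]; m=cv2.convexHull(c.astype(np.float32))[:,0]
    R=np.array([[np.cos(p[2]),-np.sin(p[2])],[np.sin(p[2]),np.cos(p[2])]]); return (m@R.T+p[:2]).astype(np.float32)
f=lambda p:[cv2.pointPolygonTest(model(p),(float(a),float(b)),True) for a,b in h]
r=least_squares(f,[610,-35,-.3],diff_step=1e-3,loss="soft_l1"); print(r.x,r.cost,"wide centre",r.x[:2]-10*np.array([np.cos(r.x[2]),np.sin(r.x[2])]))
e=np.load("/tmp/side.npz"); Q=e["P"]
for u,v in((314,262),(320,211),(340,214),(363,222)): print(Q[v,u].round(3))
E
```

```text
[ 6.10786195e+02 -3.83749535e+01 -2.38702402e-01] 30.65473860082987 wide centre [601.06973934 -36.01053324]
[ 0.601 -0.028  0.039]
[ 0.653 -0.291  0.041]
[ 0.587 -0.287  0.043]
[ 0.511 -0.274  0.035]
```

The manual's scale: shifts go in shares of 400 mm and turns go in shares of 2 rad. Converting my numbers, 0.17 m / 0.4 = 0.425, 0.13 m / 0.4 = 0.325, -1.3 rad / 2 = -0.65.

Request:
{"api": "shift_gripper", "payload": {"rows": [-0.025,-0.05,0.075,0,0,-0.06,-0.05,-0.1125,0.15,0,0,-0.12,-0.075,-0.1625,0.225,0,0,-0.18,-0.0875,-0.1825,0.3,0,0,-0.24,-0.0875,-0.1825,0.325,0,0,-0.3,-0.0875,-0.1825,0.325,0,0,-0.36,-0.0875,-0.1825,0.35,0,0,-0.42,-0.0875,-0.1825,0.375,0,0,-0.48,-0.0875,-0.1825,0.4,0,0,-0.54,-0.0875,-0.1825,0.425,0,0,-0.6,-0.0875,-0.1825,0.425,0,0,-0.65,-0.0875,-0.1825,0.425,0,0,-0.65], "finger_gap": 0.085}}

```text
time: 1.15
tcp_pos: [0.6015, -0.035, 0.0604]
eef_rot: [-3.141, -0.001, 2.876]
contact_force: [0.0, 0.2, 1.2]
finger_gap: 0.085
gripper_force: 0.0
```

Converted, 0.045 m / 0.4 = 0.1125, 0.035 m / 0.4 = 0.0875.

Request:
{"api": "shift_gripper", "payload": {"rows": [0,0,0.05,0,0,0,0,0,0.0875,0,0,0,0,0,0.1125,0,0,0,0,0,0.1125,0,0,0]}}

```text
time: 1.48
tcp_pos: [0.601, -0.0349, 0.0142]
eef_rot: [-3.141, -0.003, 2.868]
contact_force: [1.3, -0.5, 0.6]
finger_gap: 0.085
gripper_force: 0.0
```

Request:
{"api": "shift_gripper", "payload": {"rows": [0,0,0,0,0,0,0,0,0,0,0,0,0,0,0,0,0,0,0,0,0,0,0,0,0,0,0,0,0,0,0,0,0,0,0,0], "finger_gap": 0.03, "clamp_n": 30}}

```text
time: 1.98
tcp_pos: [0.6026, -0.0351, 0.0176]
eef_rot: [3.141, 0.002, 2.87]
contact_force: [-1.6, 0.4, 6.0]
finger_gap: 0.0481
gripper_force: 30.8
```

Converted, -0.104 m / 0.4 = -0.26, -0.04 m / 0.4 = -0.1.

Request:
{"api": "shift_gripper", "payload": {"rows": [0,0,-0.05,0,0,0,0,0,-0.1,0,0,0,-0.0075,-0.05,-0.1,0,0,0,-0.0175,-0.1125,-0.1,0,0,0,-0.03,-0.1875,-0.1,0,0,0,-0.0375,-0.2375,-0.1,0,0,0,-0.0425,-0.26,-0.0875,0,0,0,-0.0425,-0.26,-0.05,0,0,0,-0.0425,-0.26,-0.025,0,0,0,-0.0425,-0.26,-0.0125,0,0,0,-0.0425,-0.26,-0.0075,0,0,0,-0.0425,-0.26,-0.0075,0,0,0]}}

```text
time: 2.98
tcp_pos: [0.5905, -0.1392, 0.0189]
eef_rot: [3.142, -0.001, 2.871]
contact_force: [0.1, 0.4, -0.9]
finger_gap: 0.0479
gripper_force: 31.8
```

Request:
{"api": "shift_gripper", "payload": {"rows": [0,0,0,0,0,0,0,0,0,0,0,0,0,0,0,0,0,0,0,0,0,0,0,0,0,0,0,0,0,0,0,0,0,0,0,0], "finger_gap": 0.085}}

```text
time: 3.48
tcp_pos: [0.5906, -0.1398, 0.0195]
eef_rot: [-3.142, 0.0, 2.871]
contact_force: [0.5, 0.2, 0.1]
finger_gap: 0.0853
gripper_force: 0.0
```

Request:
{"api": "shift_gripper", "payload": {"rows": [0,0,-0.05,0,0,0,0,0,-0.125,0,0,0,0,0,-0.225,0,0,0,0,0,-0.325,0,0,0,0,0,-0.4,0,0,0,0,0,-0.45,0,0,0,0,0,-0.45,0,0,0]}}

```text
time: 4.07
tcp_pos: [0.5919, -0.1402, 0.2049]
eef_rot: [-3.142, 0.007, 2.871]
contact_force: [0.9, -0.3, 0.9]
finger_gap: 0.0849
gripper_force: 0.0
```

```bash
python3 - <<'E'
from h import *
im,P=cloud("wrist"); cv2.imwrite("pics/w2.png",im)
print(get_obs()["tcp_pos"])
im,P=cloud("side"); cv2.imwrite("pics/s2.png",im[120:360,180:500]); 
E
```

```text
[ 0.5913062  -0.14001588  0.20197608]
```

View pics/s2.png

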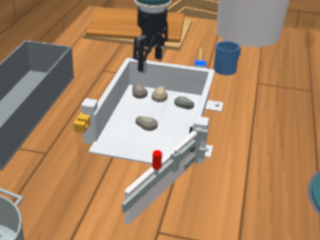

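The oyster now lies in the tray, at crop pixel (147,123), clear of the gateway. The gate hasn't moved. Next I go above the grip.

Converted, 0.269 m / 0.4 = 0.6725, 0.167 m / 0.4 = 0.4175, 1.44 rad / 2 = 0.72.

Request:
{"api": "shift_gripper", "payload": {"rows": [0.02,0.03,0,0,0,0.06,0.05,0.08,-0.025,0,0,0.12,0.0875,0.14,-0.025,0,0,0.18,0.1325,0.2125,-0.025,0,0,0.24,0.18,0.2875,-0.025,0,0,0.3,0.23,0.37,-0.025,0,0,0.36,0.275,0.445,-0.025,0,0,0.42,0.3175,0.5125,-0.025,0,0,0.48,0.355,0.57,-0.025,0,0,0.54,0.3875,0.62,-0.025,0,0,0.6,0.4075,0.655,-0.025,0,0,0.66,0.4175,0.6725,-0.025,0,0,0.72], "finger_gap": 0.085}}

```text
time: 5.17
tcp_pos: [0.5005, 0.1658, 0.2076]
eef_rot: [-3.139, 0.001, 1.427]
contact_force: [0.2, -2.0, -0.3]
finger_gap: 0.085
gripper_force: 0.0
```

Request:
{"api": "shift_gripper", "payload": {"rows": [0,0,0,0,0,0.06,0,0,0,0,0,0.125,0,0,0,0,0,0.125]}}

```text
time: 5.42
tcp_pos: [0.5011, 0.1642, 0.2077]
eef_rot: [-3.14, 0.001, 1.175]
contact_force: [-0.1, -0.0, -0.5]
finger_gap: 0.0849
gripper_force: 0.0
```

```bash
python3 - <<'E'
from h import *
im,P=cloud("wrist"); cv2.imwrite("pics/w3.png",im)
hsv=cv2.cvtColor(im,cv2.COLOR_BGR2HSV).astype(int); z=P[...,2]
k=(hsv[...,1]>150)&((hsv[...,0]<8)|(hsv[...,0]>172))&(hsv[...,2]>60)&(z>.10)&(z<.2)
q=P[k]; print(len(q))
if len(q): print(q.min(0),q.max(0)); t=q[q[:,2]>.163]; print(len(t),cv2.minEnclosingCircle(t[:,:2].astype(np.float32)*1000))
E
```

```text
1690
[0.49123163 0.15467164 0.13160256] [0.51244308 0.17561569 0.17296932]
1251 ((501.7153625488281, 165.29812622070312), 10.746739387512207)
```

View pics/w3.png

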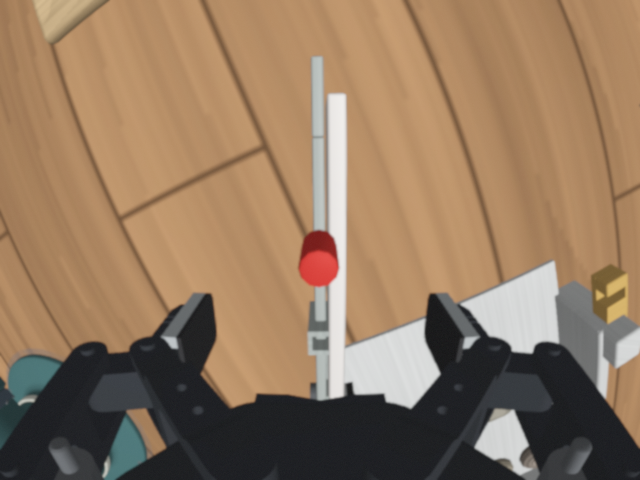

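The red grip is centred at (319,262) between the open fingers, and the gate and bar run straight up the picture. The tool is aligned, so I descend and grip.

Converted, 0.074 m / 0.4 = 0.185, 0.02 m / 0.4 = 0.05.

Request:
{"api": "shift_gripper", "payload": {"rows": [0.0025,0,0.05,0,0,0,0.0025,0,0.1125,0,0,0,0.0025,0,0.1625,0,0,0,0.0025,0,0.185,0,0,0,0.0025,0,0.185,0,0,0]}}

```text
time: 5.88
tcp_pos: [0.501, 0.1646, 0.1327]
eef_rot: [-3.138, 0.002, 1.184]
contact_force: [-0.7, -0.1, -0.4]
finger_gap: 0.0849
gripper_force: 0.0
```

Request:
{"api": "shift_gripper", "payload": {"rows": [0,0,0,0,0,0,0,0,0,0,0,0,0,0,0,0,0,0,0,0,0,0,0,0,0,0,0,0,0,0,0,0,0,0,0,0,0,0,0,0,0,0,0,0,0,0,0,0,0,0,0,0,0,0], "finger_gap": 0.01, "clamp_n": 50}}

```text
time: 6.63
tcp_pos: [0.5023, 0.1651, 0.1361]
eef_rot: [3.141, -0.001, 1.181]
contact_force: [-1.6, -0.5, 5.6]
finger_gap: 0.0208
gripper_force: 48.7
```

```bash
python3 - <<'E'
from h import *
o=get_obs(); t=np.array(o["tcp_pos"]); H=np.array([.4355,-.0194]); r=t[:2]-H
print(t,o["eef_rot"],"r",np.hypot(*r),"gate",np.arctan2(r[1],r[0])-np.arctan(8/195), o["contact_force"])
E
```

```text
[0.50226697 0.1651178  0.1360763 ] [ 3.14073723e+00 -6.32680344e-04  1.18096511e+00] r 0.19622600818217417 gate 1.1826051486364078 [-1.60036899 -0.5455286   5.59723799]
```

```bash
cat > g.py <<'E'
import numpy as np, sys
from scipy.spatial.transform import Rotation as R
def T(th,ph):  # gate-aligned TCP pose about hinge axis (x along gate, y outward, z up)
    a=145*np.cos(ph)-40*np.sin(ph)+50; h=145*np.sin(ph)+40*np.cos(ph)
    B=R.from_euler("z",th)
    return B.apply([a,8,h])/1000, B*R.from_euler("y",-ph)*R.from_euler("x",np.pi)
def rel(s,e):
    p0,r0=T(*s); p,r=T(*e); return np.r_[r0.inv().apply(p-p0),(r0.inv()*r).as_rotvec()]
if __name__=="__main__":
    a=[float(v) for v in sys.argv[1:]]  # th0 ph0 th1 ph1 n
    for i in range(1,int(a[4])+1):
        f=i/a[4]; print(list(map(float,rel(a[:2],(a[0]+(a[2]-a[0])*f,a[1]+(a[3]-a[1])*f)).round(4))))
E
python3 g.py 1.18 0 1.18 .115 4; echo; python3 g.py 1.18 .115 .5 .115 12; echo; python3 g.py .5 .115 .14 .115 8
```

```text
[-0.0012, 0.0, -0.0042, 0.0, 0.0288, -0.0]
[-0.0025, -0.0, -0.0083, -0.0, 0.0575, 0.0]
[-0.004, -0.0, -0.0123, -0.0, 0.0863, 0.0]
[-0.0055, 0.0, -0.0164, -0.0, 0.115, 0.0]

[0.0001, 0.0107, 0.0, -0.0065, 0.0, 0.0563]
[-0.0003, 0.0215, -0.0, -0.013, -0.0, 0.1126]
[-0.0014, 0.0322, -0.0002, -0.0195, -0.0, 0.1689]
[-0.003, 0.0428, -0.0003, -0.026, -0.0, 0.2252]
[-0.0053, 0.0533, -0.0006, -0.0325, -0.0, 0.2815]
[-0.0081, 0.0636, -0.0009, -0.039, -0.0, 0.3378]
[-0.0115, 0.0738, -0.0013, -0.0455, -0.0, 0.394]
[-0.0155, 0.0838, -0.0018, -0.052, -0.0, 0.4503]
[-0.0201, 0.0935, -0.0023, -0.0585, -0.0, 0.5066]
[-0.0252, 0.103, -0.0029, -0.065, -0.0, 0.5629]
[-0.0308, 0.1121, -0.0036, -0.0715, -0.0, 0.6192]
[-0.0369, 0.1209, -0.0043, -0.078, -0.0, 0.6755]

[0.0002, 0.0085, 0.0, -0.0052, -0.0, 0.0447]
[-0.0, 0.0171, -0.0, -0.0103, 0.0, 0.0894]
[-0.0006, 0.0256, -0.0001, -0.0155, -0.0, 0.1341]
[-0.0016, 0.034, -0.0002, -0.0207, -0.0, 0.1788]
[-0.003, 0.0425, -0.0003, -0.0258, -0.0, 0.2235]
[-0.0047, 0.0508, -0.0005, -0.031, -0.0, 0.2682]
[-0.0068, 0.0591, -0.0008, -0.0361, -0.0, 0.3129]
[-0.0093, 0.0673, -0.0011, -0.0413, -0.0, 0.3576]
```

Converted, -0.0165 m / 0.4 = -0.0413, -0.0125 m / 0.4 = -0.0313, 0.115 rad / 2 = 0.0575.

Request:
{"api": "shift_gripper", "payload": {"rows": [-0.0025,0,-0.01,0,0.015,0,-0.0063,0,-0.02,0,0.029,0,-0.01,0,-0.0313,0,0.043,0,-0.0138,0,-0.0413,0,0.0575,0,-0.0138,0,-0.0413,0,0.0575,0]}}

```text
time: 7.05
tcp_pos: [0.5, 0.1596, 0.1531]
eef_rot: [3.14, -0.119, 1.18]
contact_force: [2.0, 8.5, 1.4]
finger_gap: 0.0207
gripper_force: 49.4
```

Converted, 0.1209 m / 0.4 = 0.3023, 0.1121 m / 0.4 = 0.2803, 0.6755 rad / 2 = 0.3378.

Request:
{"api": "shift_gripper", "payload": {"rows": [0,0.0268,0,-0.0033,0,0.028,-0.0008,0.0538,0,-0.0065,0,0.0565,-0.0035,0.0805,-0.0005,-0.0098,0,0.0845,-0.0075,0.107,-0.0008,-0.013,0,0.1125,-0.0133,0.1333,-0.0015,-0.0163,0,0.1408,-0.0203,0.159,-0.0023,-0.0195,0,0.169,-0.0288,0.1845,-0.0033,-0.0228,0,0.197,-0.0388,0.2095,-0.0045,-0.026,0,0.225,-0.05,0.2338,-0.0058,-0.0293,0,0.2533,-0.063,0.2575,-0.0073,-0.0325,0,0.2815,-0.077,0.2803,-0.009,-0.0358,0,0.3095,-0.0923,0.3023,-0.0108,-0.039,0,0.3378]}}

```text
time: 8.05
tcp_pos: [0.5981, 0.0792, 0.152]
eef_rot: [3.142, -0.116, 0.498]
contact_force: [2.6, 2.3, -0.6]
finger_gap: 0.0209
gripper_force: 49.5
```

```bash
python3 - <<'E'
from h import *
o=get_obs(); t=np.array(o["tcp_pos"]); H=np.array([.4355,-.0194]); r=t[:2]-H
print("r",np.hypot(*r),"gate",np.arctan2(r[1],r[0])-np.arctan(8/190))
im,P=cloud("wrist"); cv2.imwrite("pics/w4.png",im); np.savez("/tmp/w4",im=im,P=P)
E
```

```text
r 0.1901436702743622 gate 0.5029508708703823
```

View pics/w4.png

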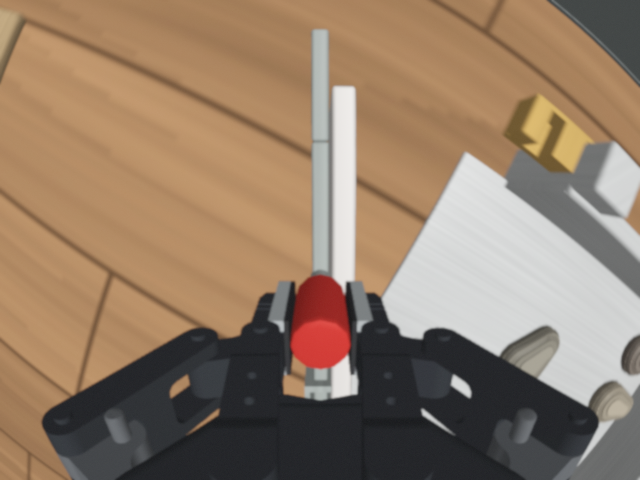

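The grip is held at (320,320) and the bar points straight up the picture with its nose raised at (320,35). The keeper is at (550,135).

Converted, 0.0673 m / 0.4 = 0.1683, 0.059 m / 0.4 = 0.1475, 0.3576 rad / 2 = 0.1788.

```bash
python3 -c "
import numpy as np
P=np.load('/tmp/w4.npz')['P']
for v in (40,60,90,120,160,220): print(P[v,320].round(4),P[v,345].round(4))"
```

```text
[nan nan nan] [ 7.577e-01  1.416e-01 -3.000e-04]
[0.6928 0.1298 0.1363] [0.7411 0.1329 0.0009]
[0.6806 0.1232 0.1337] [0.6905 0.1142 0.1154]
[0.6684 0.1165 0.1318] [0.6762 0.1067 0.1181]
[0.6521 0.1077 0.1309] [0.6585 0.0971 0.1187]
[0.6272 0.0941 0.1267] [0.6322 0.0825 0.1165]
```

Request:
{"api": "shift_gripper", "payload": {"rows": [0,0.0213,0,-0.0025,0,0.0225,0,0.0425,0,-0.0052,0,0.0445,-0.0015,0.064,-0.0003,-0.0078,0,0.067,-0.004,0.085,-0.0005,-0.0104,0,0.0895,-0.0075,0.1063,-0.0008,-0.013,0,0.1118,-0.0118,0.127,-0.0013,-0.0155,0,0.134,-0.017,0.1475,-0.002,-0.018,0,0.1565,-0.0233,0.1683,-0.0028,-0.0207,0,0.1788,-0.0233,0.1683,-0.0028,-0.0207,0,0.1788]}}

```text
time: 8.85
tcp_pos: [0.6223, 0.0146, 0.1522]
eef_rot: [3.141, -0.116, 0.137]
contact_force: [6.7, -1.4, 0.5]
finger_gap: 0.0207
gripper_force: 49.8
```

```bash
python3 - <<'E'
from h import *
o=get_obs(); t=np.array(o["tcp_pos"]); H=np.array([.4355,-.0194]); r=t[:2]-H
print("r",np.hypot(*r),"gate",np.arctan2(r[1],r[0])-np.arctan(8/190))
im,P=cloud("wrist"); cv2.imwrite("pics/w5.png",im); np.savez("/tmp/w5",im=im,P=P)
E
```

```text
r 0.18984330614116207 gate 0.13820629479377966
```

View pics/w5.png

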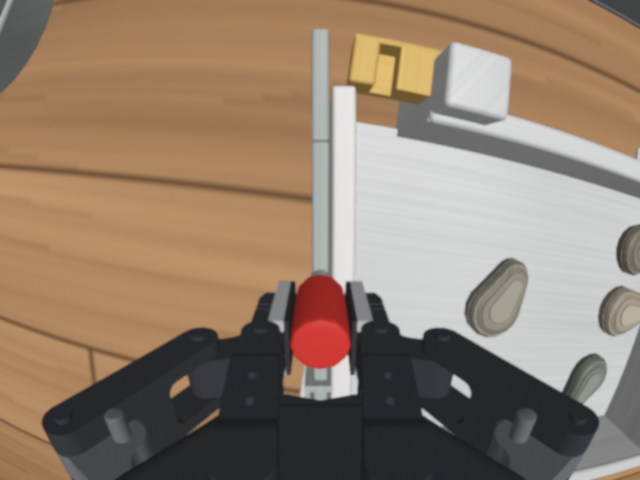

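Gate is nearly shut with the bar at (320,90), just outside the keeper's horn at (365,65); the notch is near (388,70). Now I measure how far the bar is from the notch in this one picture.

```bash
cat > m.py <<'E'
import numpy as np,cv2,sys
d=np.load(sys.argv[1]); im,P=d["im"],d["P"]; z=P[...,2]; hsv=cv2.cvtColor(im,cv2.COLOR_BGR2HSV).astype(int)
k=np.zeros(z.shape,bool); k[30:260,300:340]=1; k&=(z>.115)&(hsv[...,1]<60)&(z<.145)
q=P[k]; q=q[(q[:,0]>.64)]
L=[]
for x in np.arange(.65,.76,.008):
    s=q[abs(q[:,0]-x)<.005]
    if len(s)>10: s=s[s[:,2]>np.median(s[:,2])-.004]; L.append((x,(s[:,1].min()+s[:,1].max())/2,np.ptp(s[:,1]),np.median(s[:,2])))
L=np.array(L); print(L.round(4)); c=np.polyfit(L[:,0],L[:,1],1); print("slope",np.arctan(c[0]),"y at .743",np.polyval(c,.743))
kb=(hsv[...,1]>90)&(hsv[...,0]>15)&(hsv[...,0]<30)&(P[...,1]<.03)&(P[...,1]>-.04)&(P[...,0]>.72)&(P[...,0]<.77)
t=P[kb&(abs(z-.0985)<.003)]; 
for x in np.arange(.733,.764,.004):
    s=np.sort(t[abs(t[:,0]-x)<.002,1]); 
    if len(s)>5: g=np.diff(s); i=g.argmax(); print("keeper",x.round(3),s[0].round(4),"gap",s[i].round(4),s[i+1].round(4),s[-1].round(4))
E
python3 m.py /tmp/w5.npz; python3 m.py /tmp/wrist.npz | grep keeper
```

```text
[[0.65   0.0184 0.0086 0.1267]
 [0.658  0.0193 0.0088 0.1276]
 [0.666  0.0204 0.009  0.1284]
 [0.674  0.0215 0.0089 0.1294]
 [0.682  0.0226 0.0088 0.1303]
 [0.69   0.0237 0.0087 0.1311]
 [0.698  0.0248 0.0087 0.132 ]
 [0.706  0.0259 0.0088 0.133 ]
 [0.714  0.027  0.0087 0.1339]
 [0.722  0.0281 0.0087 0.1349]
 [0.73   0.0293 0.0087 0.1357]
 [0.738  0.0304 0.0087 0.1366]
 [0.746  0.0309 0.0076 0.1371]]
slope 0.13478078117050915 y at .743 0.030887025829461956
keeper 0.733 -0.0336 gap -0.0133 -0.0009 0.0134
keeper 0.737 -0.0334 gap -0.0129 -0.0014 0.0138
keeper 0.741 -0.0333 gap -0.0133 -0.0014 0.0137
keeper 0.745 -0.0335 gap -0.0132 -0.0011 0.0136
keeper 0.749 -0.0336 gap -0.0132 -0.0013 0.0136
keeper 0.753 -0.0342 gap -0.0132 -0.0016 0.0135
keeper 0.757 -0.0369 gap -0.0296 -0.0289 0.0137
keeper 0.761 -0.0371 gap -0.0343 -0.0334 0.0137Traceback (most recent call last):
  File "m.py", line 9, in <module>
    L=np.array(L); print(L.round(4)); c=np.polyfit(L[:,0],L[:,1],1); print("slope",np.arctan(c[0]),"y at .743",np.polyval(c,.743))
                                                   ~^^^^^
IndexError: too many indices for array: array is 1-dimensional, but 2 were indexed
```

```bash
python3 g.py .14 .115 .017 .115 6; python3 g.py .017 .115 .017 .0 8
```

```text
[0.0001, 0.0039, 0.0, -0.0024, -0.0, 0.0204]
[0.0002, 0.0078, 0.0, -0.0047, -0.0, 0.0407]
[0.0001, 0.0117, 0.0, -0.0071, -0.0, 0.0611]
[0.0, 0.0155, 0.0, -0.0094, -0.0, 0.0815]
[-0.0002, 0.0194, -0.0, -0.0118, -0.0, 0.1018]
[-0.0004, 0.0233, -0.0001, -0.0141, -0.0, 0.1222]
[0.0006, -0.0, 0.0021, -0.0, -0.0144, -0.0]
[0.0011, -0.0, 0.0042, -0.0, -0.0288, -0.0]
[0.0016, -0.0, 0.0063, -0.0, -0.0431, -0.0]
[0.0021, 0.0, 0.0084, -0.0, -0.0575, -0.0]
[0.0025, -0.0, 0.0105, -0.0, -0.0719, -0.0]
[0.0029, -0.0, 0.0126, -0.0, -0.0863, -0.0]
[0.0033, -0.0, 0.0148, -0.0, -0.1006, -0.0]
[0.0036, -0.0, 0.0169, -0.0, -0.115, -0.0]
```

Converted, 0.0233 m / 0.4 = 0.0583, 0.0194 m / 0.4 = 0.0485, 0.122 rad / 2 = 0.061.

Request:
{"api": "shift_gripper", "payload": {"rows": [0,0.0098,0,-0.0012,0,0.0102,0,0.0195,0,-0.0024,0,0.0204,0,0.0293,0,-0.0035,0,0.0305,0,0.0388,0,-0.0047,0,0.0408,-0.0005,0.0485,0,-0.0059,0,0.051,-0.001,0.0583,0,-0.007,0,0.061,-0.001,0.0583,0,-0.007,0,0.061,-0.001,0.0583,0,-0.007,0,0.061]}}

```text
time: 9.57
tcp_pos: [0.625, -0.0078, 0.1522]
eef_rot: [3.141, -0.116, 0.017]
contact_force: [6.4, -1.9, -0.7]
finger_gap: 0.0208
gripper_force: 49.9
```

```bash
python3 - <<'E'
from h import *
im,P=cloud("wrist"); cv2.imwrite("pics/w6.png",im); np.savez("/tmp/w6",im=im,P=P)
E
python3 m.py /tmp/w6.npz
```

```text
[[ 0.65   -0.0072  0.0074  0.1264]
 [ 0.658  -0.007   0.0073  0.1273]
 [ 0.666  -0.0071  0.0077  0.1282]
 [ 0.674  -0.007   0.0077  0.1291]
 [ 0.682  -0.0069  0.0076  0.1299]
 [ 0.69   -0.0067  0.0076  0.1308]
 [ 0.698  -0.0066  0.0075  0.1316]
 [ 0.706  -0.0064  0.0075  0.1326]
 [ 0.714  -0.006   0.008   0.1335]
 [ 0.722  -0.0059  0.0079  0.1344]
 [ 0.73   -0.0059  0.0075  0.1353]
 [ 0.738  -0.0058  0.0075  0.1362]
 [ 0.746  -0.0057  0.0074  0.1369]]
slope 0.017081786122753358 y at .743 -0.005725172955402218
keeper 0.733 -0.0333 gap -0.0136 -0.0004 0.0138
keeper 0.737 -0.0331 gap -0.0136 -0.0003 0.0138
keeper 0.741 -0.0331 gap -0.0135 -0.0002 0.0132
keeper 0.745 -0.0332 gap -0.0136 -0.0001 0.0129
keeper 0.749 -0.0334 gap -0.0139 -0.0001 0.013
keeper 0.753 -0.0338 gap -0.0139 0.0 0.0131
keeper 0.757 -0.0354 gap -0.0105 0.0001 0.0132
keeper 0.761 -0.0354 gap -0.0105 0.0002 0.0127
```

View pics/w6.png

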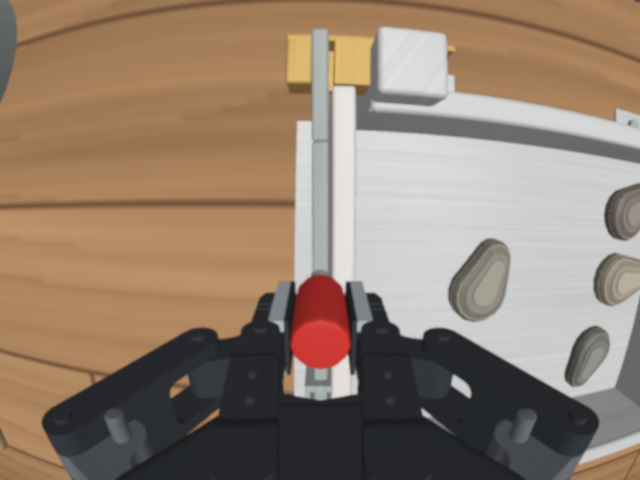

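The bar, at (320,60), lies over the keeper close to its notch, and the numbers put it 1.5 mm too far out. I correct that and then lower gently.

Converted, 0.0094 m / 0.4 = 0.0235, 0.0073 m / 0.4 = 0.0183, -0.05 rad / 2 = -0.025.

Request:
{"api": "shift_gripper", "payload": {"rows": [0,0.0013,0,0,0,0.0013,0,0.0025,0,-0.0003,0,0.0025,0,0.0025,0,-0.0003,0,0.0025,0.0013,0.0025,0.005,-0.0003,-0.007,0.0025,0.0025,0.0025,0.01,-0.0003,-0.0145,0.0025,0.004,0.0025,0.015,-0.0003,-0.0215,0.0025,0.0045,0.0025,0.0183,-0.0003,-0.025,0.0025,0.005,0.0025,0.021,-0.0003,-0.0288,0.0025,0.0055,0.0025,0.0235,-0.0003,-0.032,0.0025,0.0055,0.0025,0.0235,-0.0003,-0.032,0.0025]}}

```text
time: 10.45
tcp_pos: [0.6285, -0.0084, 0.1429]
eef_rot: [3.141, -0.052, 0.013]
contact_force: [7.7, -1.7, 0.7]
finger_gap: 0.0206
gripper_force: 49.8
```

```bash
python3 -c "
from h import *
im,P=cloud('wrist'); np.savez('/tmp/w7',im=im,P=P)"; python3 m.py /tmp/w7.npz | grep -v keeper
```

```text
[[ 0.65   -0.0109  0.0131  0.116 ]
 [ 0.658  -0.0108  0.013   0.1161]
 [ 0.666  -0.0106  0.0129  0.1165]
 [ 0.674  -0.0105  0.0128  0.1167]
 [ 0.682  -0.0104  0.0127  0.1169]
 [ 0.69   -0.0103  0.0127  0.1171]
 [ 0.698  -0.0101  0.0126  0.1174]
 [ 0.706  -0.0098  0.0131  0.1177]
 [ 0.714  -0.0097  0.013   0.1181]
 [ 0.722  -0.0096  0.013   0.1186]
 [ 0.73   -0.0095  0.0131  0.1192]
 [ 0.738  -0.0066  0.0075  0.1196]
 [ 0.746  -0.0067  0.0079  0.1199]
 [ 0.754  -0.0066  0.0069  0.1196]]
slope 0.041283194424310145 y at .743 -0.007734900511115937
```

The nose top is at z≈0.1197, so its underside (≈0.0947) is already below the keeper's top, and no force has built up. The bar is in the notch, so I keep lowering.

The manual's scale: shifts go in shares of 400 mm and turns go in shares of 2 rad. Converting my numbers, 0.007 m / 0.4 = 0.0175, 0.0055 m / 0.4 = 0.0138, -0.048 rad / 2 = -0.024.

Request:
{"api": "shift_gripper", "payload": {"rows": [0.001,0,0.005,0,-0.0065,0,0.0018,0,0.0095,0,-0.013,0,0.0025,0,0.0138,0,-0.019,0,0.0033,0,0.0175,0,-0.024,0,0.0033,0,0.0175,0,-0.024,0]}}

```text
time: 10.92
tcp_pos: [0.6305, -0.0083, 0.1362]
eef_rot: [3.141, -0.004, 0.013]
contact_force: [9.8, -1.0, 1.2]
finger_gap: 0.021
gripper_force: 50.4
```

```bash
python3 -c "
from h import *
im,P=cloud('wrist'); np.savez('/tmp/w8',im=im,P=P)"; python3 m.py /tmp/w8.npz | tail -12; python3 - <<'E'
import numpy as np
P=np.load("/tmp/w8.npz")["P"]
q=P[30:260,305:330].reshape(-1,3)
for x in (.73,.74,.745,.75): s=q[(abs(q[:,0]-x)<.003)&(abs(q[:,1]+.007)<.003)&(q[:,2]>.1)]; print(x,len(s),np.median(s,0) if len(s) else None)
E
```

```text
 [ 0.706  -0.0144  0.0027  0.1166]
 [ 0.714  -0.0143  0.0027  0.1166]
 [ 0.722  -0.0144  0.0023  0.1167]]
slope 0.0213316261055115 y at .743 -0.013758874241096963
keeper 0.733 -0.0333 gap -0.0138 -0.0013 0.0133
keeper 0.737 -0.0336 gap -0.0137 -0.0013 0.0133
keeper 0.741 -0.0335 gap -0.0137 -0.0012 0.0135
keeper 0.745 -0.0337 gap -0.0136 -0.0011 0.0136
keeper 0.749 -0.0334 gap -0.0136 -0.0011 0.0136
keeper 0.753 -0.0344 gap -0.0135 -0.0015 0.0133
keeper 0.757 -0.0361 gap -0.0067 -0.0063 0.0133
keeper 0.761 -0.0366 gap -0.0336 -0.033 0.0132
0.73 163 [ 0.73000264 -0.0071223   0.10807825]
0.74 162 [ 0.74000487 -0.00698728  0.10805844]
0.745 158 [ 0.74478913 -0.00692275  0.10814141]
0.75 96 [ 0.74886759 -0.00687041  0.10787004]
```

Request:
{"api": "shift_gripper", "payload": {"rows": [0,0,0,0,0,0,0,0,0,0,0,0,0,0,0,0,0,0,0,0,0,0,0,0,0,0,0,0,0,0,0,0,0,0,0,0], "finger_gap": 0.08}}

```text
time: 11.47
tcp_pos: [0.6294, -0.008, 0.1358]
eef_rot: [-3.142, -0.003, 0.013]
contact_force: [0.3, 0.0, -0.2]
finger_gap: 0.0799
gripper_force: 0.0
```

Request:
{"api": "shift_gripper", "payload": {"rows": [0,0,-0.025,0,0,0,0,0,-0.075,0,0,0,0,0,-0.15,0,0,0,0,0,-0.225,0,0,0,0,0,-0.275,0,0,0,0,0,-0.3,0,0,0,0,0,-0.3,0,0,0]}}

```text
time: 12.05
tcp_pos: [0.6297, -0.008, 0.2588]
eef_rot: [3.141, -0.007, 0.013]
contact_force: [0.4, 0.2, -0.4]
finger_gap: 0.0798
gripper_force: 0.0
```

```bash
python3 - <<'E'
from h import *
im,P=cloud('wrist'); cv2.imwrite("pics/w9.png",im)
q=P.reshape(-1,3)
for x in (.66,.69,.72,.74,.75): s=q[(abs(q[:,0]-x)<.003)&(abs(q[:,1]+.007)<.005)&(q[:,2]>.095)]; print(x,len(s),np.median(s,0) if len(s) else None)
E
```

```text
0.66 72 [ 0.65993145 -0.00798222  0.1080459 ]
0.69 80 [ 0.68990712 -0.00755809  0.10813918]
0.72 87 [ 0.71980907 -0.00674002  0.10793919]
0.74 83 [ 0.73990052 -0.00646144  0.10791669]
0.75 53 [ 0.74875696 -0.00635335  0.10778513]
```

View pics/w9.png

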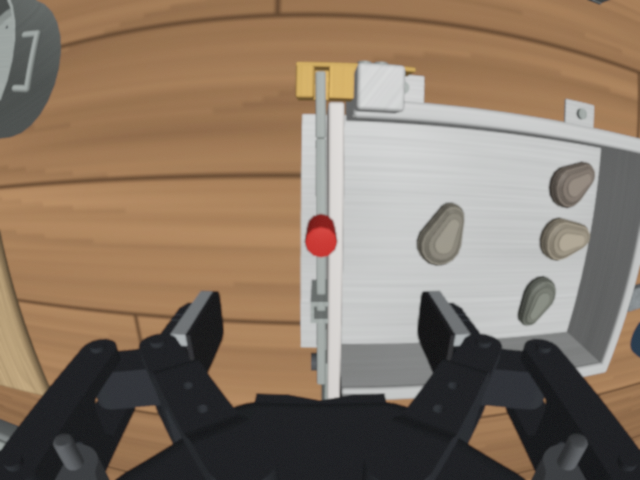

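The bar lies level at z≈0.108 from (320,240) to its nose at (320,72), seated in the keeper's notch. The gate is shut, the oyster is inside at (443,235), and the gripper is clear.

```bash
python3 -c "
from workcell import arm, job, grab_frame, get_calibration, get_obs
print(job.job_done())"
```

```text
the job is handed in; nothing more can be done
None
```

I put the oyster back inside the tray, shut the gate with the bar lowered level into the keeper's notch, and handed the job in at about 12 s on the robot's clock; no verdict was shown.

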